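# Press the bush into a latch tongue on the hand press and hold it down

### The job

The loose lever bar stands in the wooden tool block: with the red safety catch still on, fit the bar down through the eye of the hand press's hub until its collar rests on the hub. Then flip the red catch right back and pull the lever over towards the front of the press until the ram has pushed the brass bush fully home into the zinc latch tongue. Finish while still holding the lever pulled down, the ram bearing on the bush, and leave everything else on the bench where it is.

Things in the scene. Friction and masses are not known exactly. Their poses are not given: they have to be found in the camera images.
- press: Small grey cast iron hand press on the bench: base 205 x 112 mm, head 158 mm high, ram top 189 mm. Origin: centre of its underside; x to its back, y to its left, z up; its front (-x, anvil and ram) roughly faces the robot. Pinion shaft along y at 125 mm height: steel lever hub on its right end (-y), lock disc and red catch on its left (+y). A return spring lifts ram and lever when let go.
- hub_axis (a point): Point fixed on the press where the shaft axis crosses the middle of the lever hub, 125 mm above the bench, 65 mm to the right of the press's centre plane; axes as those of the press. The lever swings about the y axis through this point.
- eye_mouth (a point): Centre of the upper mouth of the eye in the steel lever hub (it turns with the hub), 22 mm from the shaft axis. The hub is a block 36 x 34 mm, 44 mm high; the eye is a round hole 16 mm wide straight through it, upright while the lever is up. Its z axis points up out of the eye.
- lever (a joint): Angle of shaft and hub: 0 with the eye upright, growing as the lever's top is pulled to the press's front (-x), limit 1.25 rad. The catch, while on, blocks it at about 0.1. The ram goes down 14 mm per rad, meets the bush at 0.43 to 0.55 and is stopped by the home bush at about 1.0 rad. Pull at the bar's grip: about 2 N at first, 8 to 10 N as the bush moves, plus the friction of a pinching gripper.
- bar: Loose steel lever bar, 193 mm long, upright in a hole of the tool block, 0.15 to 0.3 kg. Origin: centre of its foot, z to its top. From the foot: shank 60 mm long, 14 mm thick, its tip tapered (7 mm wide, 6 mm long); collar 26 mm wide, 8 mm high; bare shaft 60 mm long, 14 mm thick; black round grip 24 mm thick, 65 mm long, to the top.
- bar_collar (a point): Centre of the underside of the bar's collar, 60 mm above its foot; it meets the eye's mouth when the bar is fully in, 16 mm of the shank then standing out below the hub.
- bar_grip (a point): Middle of the bar's black grip, 160.5 mm above its foot; 122.5 mm from the shaft axis once the bar is in the hub, so 247 mm above the bench with the lever up.
- catch (a joint): Angle of the red safety catch: near 0 (up to 0.06) on, its nose in the notch of the lock disc; 1.15 rad fully flipped back. It turns about the y axis of the press through catch_pivot, the top of its tab moving to the back (+x) of the press, and stays where it is left. About 1.5 N at the tab turns it.
- catch_tab (a point): Middle of the catch's flat red thumb tab, 24 mm wide (y), 24 mm high, 6 mm thick, standing above the lock disc, 53 mm from the pivot, leaning 0.22 rad to the front when on. Its axes turn with the catch and match the press's when it is on. At tab height the space in front of it is free.
- catch_pivot (a point): Point fixed on the press on the catch's hinge axis, 149 mm above the bench, 39 mm behind and 45 mm left of the press's origin; axes as those of the press.
- bush (a joint): Depth (m) to which the brass bush, 14 mm wide, has been pressed into the zinc tongue on the anvil: 0 to 0.0015 at the start (standing 8 to 6.5 mm proud), 0.008 fully home, flush with the tongue. It stays where it is pressed.
- ram: Steel ram with a round nose 18 mm wide over the bush; origin: centre of its pressing face, 64 mm above the bench when up, 50 mm when the bush is home.
- bush_top (a point): Centre of the top of the bush, 58 mm above the bench at depth 0; it is under the ram, 30 mm in front of the press's origin.
- block: Fixed wooden tool block, 165 (x) x 62 x 60 mm high, to the left or the right of the press. Origin: centre of its underside. Three holes 16 mm wide and 48 mm deep on its x axis at -50, 0 and +50 mm; the bar and two shorter tools stand in them, the feet 12 mm above the bench.
- brass_drift: Brass drift standing in the tool block, 110 mm long, 14 to 19 mm thick, top 122 mm above the bench. Origin at its foot. Leave it alone.
- steel_punch: Dark steel punch standing in the tool block, 108 mm long, 14 to 19 mm thick, top 120 mm above the bench. Origin at its foot. Leave it alone.
- bent_tongue: Old bent steel latch tongue lying on the bench in front of the press, about 115 x 27 mm, up to 25 mm high. Origin under its middle. Leave it alone.
- spare_bush: Spare brass bush, 16 mm wide, 12 mm high, on the bench in front of the press. Origin under its centre. Leave it alone.
- mallet_head: Green rubber mallet head standing on its face behind the press, 68 mm wide, 90 mm high. Origin under its centre. Leave it alone.
- grease_tin: Red tin, 60 mm wide, 75 mm high, behind the press. Origin under its centre. Leave it alone.
There are look-alikes about, which are no part of the job. There is more than one size of the bar; the job needs the smaller.

How it is judged:
On the way, in this order (a step that is already met when the one before it is completed fails the run):
1. the bar is through the eye, its collar on the hub, with the catch still on (distance between bar_collar and eye_mouth below 0.007 m and angle between the z axis of bar and the z axis of eye_mouth, either way round below 0.12 rad and value of joint catch below 0.3 rad), for 0.2 s.
2. the catch is flipped back while the lever is still up (value of joint catch above 0.8 rad and value of joint lever below 0.2 rad and distance between bar_collar and eye_mouth below 0.015 m), for 0.1 s.
3. the lever is pulled and the ram has pressed the bush home (value of joint bush above 0.0065 m and value of joint lever above 0.87 rad), for 0.1 s.
At the end, for the whole second after the job is handed in: The robot holds the bar (over 1 N) with the lever pulled past 0.87 rad, the bush home within 1.5 mm, the ram bearing on it with more than 10 N, the bar still in the eye with its collar within 15 mm of the hub, and the catch still flipped back beyond 0.8 rad (all of step 3 and value of joint catch above 0.8 rad and contact force between ram and bush above 10 N and distance between bar_collar and eye_mouth below 0.015 m and contact force between any of the fingers, the arm and bar above 1 N); the arm keeps its last pose, push and grip.
It fails at once if another thing on the bench or in the block was moved more than 40 mm (distance of any of brass_drift, steel_punch, bent_tongue, spare_bush, mallet_head, grease_tin from where it was at the start of the episode above 0.04 m).
It also fails if it takes over 64 s, if anything falls off the work surface, if the arm or the gripper's body presses on something with over 40 N, if the wrist force passes 120 N, or if a joint passes its speed limit or range.

### The arm

A 7-joint arm with a two-finger parallel gripper is mounted at the origin on the work surface. World frame = base frame: x ahead of the robot, y to its left, z up, the work surface at z = 0. Lengths are in m, angles in rad, forces in N, time in s.
With the tool pointing down it reaches from about 0.425 to 0.95 m from the base axis. Payload 4.7 kg.
Tool frame: the origin (TCP) lies on the centre line of the jaws, within the pads' length; the fingertips stand robot.nose_length ahead of it and the grasp point (between the pads) lies 8 mm behind it (robot.nose_length is the distance from the TCP to the fingertips, in m); z points along the fingers, y is the line along which they close (so a half turn about z gives the same grasp; the last joint's range is limited). The gripper opens to 85 mm and grips with 20 to 120 N. Pads are 22 mm wide; open, the fingers measure 114 mm over their backs; the gripper's body (76 mm by 85 mm) begins 54 mm behind the grasp point. The pads swing forward as they close: fully open they stand 13 mm farther back than shut.
Start: joints at [1.201, 0.469, -0.049, 1.532, 0.024, 1.141, -0.082], TCP at [0.226, -0.636, 0.242] pointing down, gripper open.
Joint ranges: [-2.59, 2.59], [-0.33, 1.99], [-1.39, 1.29], [0.1, 2.45], [-1.04, 4.18], [0.21, 1.99], [-2.66, 2.66]. Speed limits (rad/s): [2.57, 2.57, 3.14, 3.14, 3.14, 3.14, 3.14].

### API

Orientations are given as [roll, pitch, yaw] about the fixed x, y, z axes, in that order (R = Rz(yaw) Ry(pitch) Rx(roll)).
In Python, from plant import robot gives the robot as it stands. Calls block until the motion is done:
- robot.goto(position, orientation): joint-space move of the TCP to a pose.
- robot.move_straight(position, vel=0.15, attitude=None, contact_N=None): straight line of the TCP; attitude=None keeps the orientation; vel is the mean speed in m/s. With contact_N (N) it stops when the force on the tool has changed by that much, and returns True; else False.
- robot.move_joints(angles): joint-space move.
- robot.grip(opening, strength=None): opening from 0.0 (shut) to 1.0 (fully open); strength is the grip in N (None keeps the last); returns when the fingers have stopped.
- robot.sleep(seconds).
- robot.inverse_kinematics(position, orientation): joint angles nearest the present ones, or None.
- robot.sense(): the state.
- robot.grab_frame(name): name is "scene" or "top"; returns a dict with "image" (384x512x3 uint8, red, green, blue), "range_z" (384x512 float32, m along the optical axis (not along the pixel's ray), 0 where there is no reading), "fx", "fy", "cx", "cy" (pixels), "dist_coeffs" ([k1, k2, p1, p2, k3] as OpenCV has them; the pictures are not rectified), "R" (3x3) and "t" (3): a world point X has camera coordinates R X + t. Camera axes: x right, y down, z forward; pixel columns grow to the right and rows downward; lengths in m; the calibration is good to about 2 mm. A picture is of the moment at which its call begins.
A pose or a line that the arm cannot do raises robot.IKError and nothing moves.
- robot.close_job(): hands the job in; it is judged then, once.
The state is a dict: "t": time; "joint_pos": joint angles; "joint_velocities": joint speeds; "effort": joint torques, N m; "tcp_pos": TCP position; "tcp_rot": TCP orientation; "wrist_force": force on the tool from outside, world axes, zero at the start; "torque": the same for the moment, N m; "opening": opening from 0.0 (shut) to 1.0 (fully open); "gripper_force": force on a finger pad.
Only numpy, scipy, OpenCV 4.12 (cv2) and the standard library are available. Lean on these libraries where they do the work, as an engineer would, in place of code of your own. Each camera call takes 0.05 s, during which the arm holds its last target. There are 200 camera calls.

## Working session

There is one attempt and no reset: what is moved stays moved. The work goes in short steps, each a Python script; the robot and the scene stay as the last script left them, time stands still between calls to the robot, and variables do not carry over. Pictures are saved under pics/ and viewed, at most 12 in all, crops included, and the job is handed in when it is done.

```bash
mkdir -p pics; ls; python3 - <<'E'
from plant import robot
import cv2,numpy as np,pickle
print(robot.nose_length)
F={}
for n in("scene","top"):
    f=robot.grab_frame(n);F[n]=f
    cv2.imwrite(f"pics/{n}0.png",cv2.cvtColor(f["image"],cv2.COLOR_RGB2BGR))
    R,t=np.array(f["R"]),np.array(f["t"]);print(n,-R.T@t,R[2],f["fx"],f["dist_coeffs"])
pickle.dump(F,open("f0.pkl","wb"))
s=robot.sense();print(s["t"],s["tcp_pos"],s["tcp_rot"])
E
```

```text
pics
0.011
scene [ 0.88088689 -0.53425772  0.88126036] [-0.32443368  0.51291233 -0.79477275] 415.26023685996216 [-0.06348861  0.          0.          0.          0.        ]
top [ 0.45992712 -0.04743611  1.33985972] [ 0.06925903 -0.00447128 -0.99758869] 475.2254943163523 [0.01357994 0.         0.         0.         0.        ]
0.1 [ 0.22543756 -0.63570326  0.24136364] [-3.13983400e+00  8.11551106e-05  3.40805383e-01]
```

View pics/scene0.png

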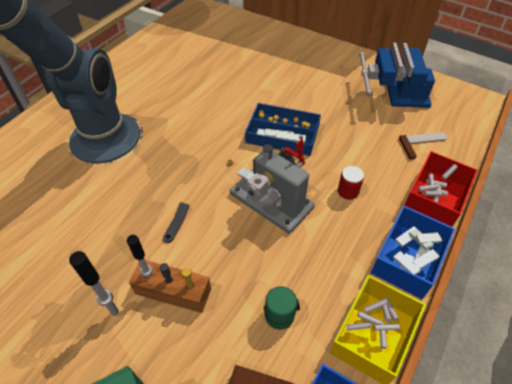

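View pics/top0.png

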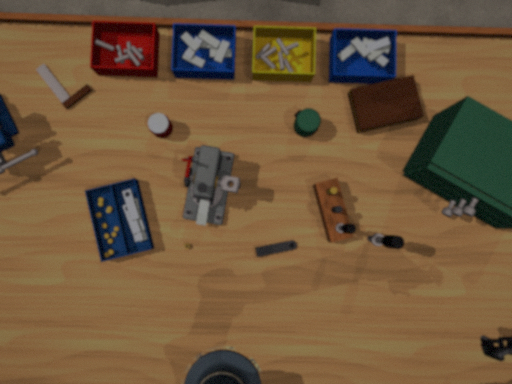

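The bar could be confused with three things:
- The bar in the block: scene (135,243)→(146,272), top (346,229).
- A bigger free-standing bar outside the block: scene (85,268)→(112,312), top (393,242).
- The punch and drift: scene (166,270) and (187,280).

I choose the one in the block, which is also the smaller, and check it in a close crop together with the press.

```bash
cat > h.py <<'E'
import numpy as np,cv2,pickle
def rays(f,px):
    K=np.array([[f["fx"],0,f["cx"]],[0,f["fy"],f["cy"]],[0,0,1]])
    u=cv2.undistortPoints(np.float64(px).reshape(-1,1,2),K,np.float64(f["dist_coeffs"])).reshape(-1,2)
    return np.c_[u,np.ones(len(u))]
def on_plane(f,px,z):
    R,t=np.array(f["R"]),np.array(f["t"]);c=-R.T@t;d=rays(f,px)@R
    return c+d*((z-c[2])/d[:,2])[:,None]
def cloud(f,box):
    x0,x1,y0,y1=box;v,u=np.mgrid[y0:y1,x0:x1]
    px=np.c_[u.ravel(),v.ravel()];z=f["range_z"][y0:y1,x0:x1].ravel()
    P=rays(f,px)*z[:,None];R,t=np.array(f["R"]),np.array(f["t"])
    X=(P-t)@R;k=z>0
    return X[k],px[k]
def tri(f1,p1,f2,p2):
    A=[];b=[]
    for f,p in((f1,p1),(f2,p2)):
        R,t=np.array(f["R"]),np.array(f["t"]);c=-R.T@t;d=(rays(f,[p])@R)[0];d/=np.linalg.norm(d)
        M=np.eye(3)-np.outer(d,d);A.append(M);b.append(M@c)
    A=np.vstack(A);b=np.hstack(b);X=np.linalg.lstsq(A,b,rcond=None)[0];return X,np.linalg.norm(A@X-b)
E
python3 - <<'E'
from h import *
F=pickle.load(open("f0.pkl","rb"))
def crop(n,b,s):
    x0,x1,y0,y1=b;return cv2.resize(cv2.cvtColor(F[n]["image"],cv2.COLOR_RGB2BGR)[y0:y1,x0:x1],None,fx=s,fy=s,interpolation=cv2.INTER_CUBIC)
a=np.vstack([crop("scene",(225,325,135,235),4)[:300],]);
A=crop("scene",(228,318,136,232),3.1);B=crop("top",(178,248,140,235),3.1)
C=crop("scene",(65,215,225,320),2.6);D=crop("top",(310,410,175,250),3.1)
def pad(i,h,w):
    o=np.zeros((h,w,3),np.uint8);o[:min(h,i.shape[0]),:min(w,i.shape[1])]=i[:h,:w];return o
cv2.imwrite("pics/c1.png",np.vstack([np.hstack([pad(A,300,400),pad(B,300,400)]),np.hstack([pad(C,260,400),pad(D,260,400)])]))
X,px=cloud(F["top"],(170,250,135,240))
print("hist z",np.histogram(X[:,2],np.arange(-.01,.21,.01)))
f=F["top"];np.set_printoptions(precision=4,suppress=True)
for lo,hi in((.008,.03),(.13,.153),(.153,.165),(.165,.2)):
    k=(X[:,2]>lo)&(X[:,2]<hi)
    if k.sum()>5: print(lo,k.sum(),np.median(X[k],0),cv2.minAreaRect(np.float32(X[k,:2]*1000)))
X,px=cloud(f,(305,362,170,250))
k=(X[:,2]>.05)&(X[:,2]<.068);print("block",k.sum(),cv2.minAreaRect(np.float32(X[k,:2]*1000)),np.median(X[k,2]))
k=X[:,2]>.09;print(np.c_[X[k],px[k]][::6])
E
```

```text
hist z (array([2996, 2039,  395,  698,  136,  253,   85,    6,    3,    2,    6,
         15,   26,   54,  135,  273,  971,  157,    6,   61,   20]), array([-0.01,  0.  ,  0.01,  0.02,  0.03,  0.04,  0.05,  0.06,  0.07,
        0.08,  0.09,  0.1 ,  0.11,  0.12,  0.13,  0.14,  0.15,  0.16,
        0.17,  0.18,  0.19,  0.2 ]))
0.008 1097 [0.509  0.0359 0.0211] ((556.4793701171875, 57.66033172607422), (125.17082977294922, 256.8844299316406), 77.6446762084961)
0.13 524 [0.5557 0.0245 0.1456] ((569.1571655273438, 48.9734992980957), (143.3726043701172, 126.058837890625), 37.09665298461914)
0.153 966 [0.5866 0.0541 0.1569] ((581.8659057617188, 54.66529083251953), (113.12421417236328, 128.22787475585938), 48.19820022583008)
0.165 133 [0.5448 0.0661 0.1863] ((568.0597534179688, 85.24952697753906), (98.75762939453125, 37.053401947021484), 29.23958396911621)
block 1181 ((497.9377136230469, -286.533203125), (164.90036010742188, 63.823753356933594), 16.040956497192383) 0.05931408475377552
[[  0.5543  -0.2698   0.1196 332.     187.    ]
 [  0.5519  -0.2726   0.1188 333.     188.    ]
 [  0.5489  -
[... 1111 characters left out ...]
  0.2033 349.     227.    ]
 [  0.4494  -0.2938   0.0979 339.     228.    ]
 [  0.4507  -0.2882   0.1983 345.     228.    ]
 [  0.4512  -0.3008   0.2062 351.     228.    ]
 [  0.447   -0.2945   0.1075 340.     229.    ]
 [  0.4484  -0.2898   0.2022 346.     229.    ]
 [  0.4489  -0.3035   0.205  352.     229.    ]
 [  0.4452  -0.289    0.1599 342.     230.    ]
 [  0.4463  -0.2932   0.2087 348.     230.    ]
 [  0.4466  -0.3083   0.2052 354.     230.    ]
 [  0.4438  -0.2909   0.2088 347.     231.    ]
 [  0.4442  -0.3067   0.2019 353.     231.    ]
 [  0.4413  -0.293    0.199  347.     232.    ]
 [  0.4418  -0.3062   0.204  353.     232.    ]
 [  0.4393  -0.3046   0.2007 352.     233.    ]]
```

View pics/c1.png

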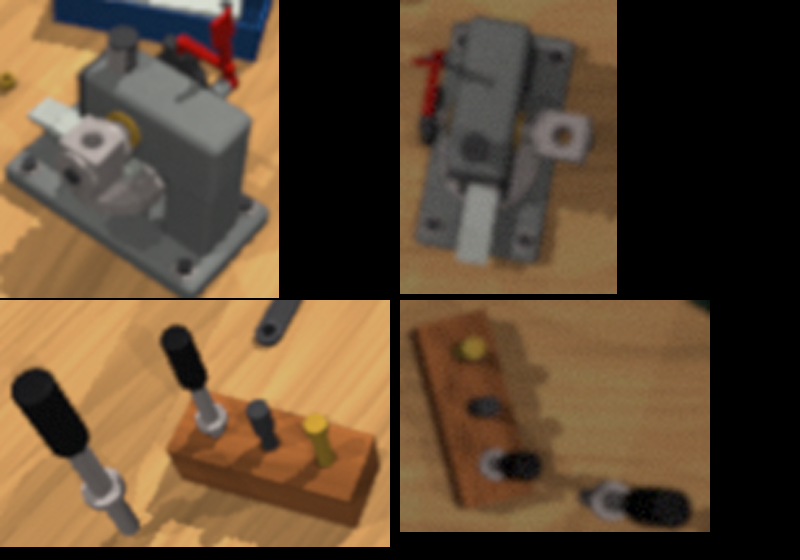

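Bar 1, in the block, is clearly the smaller one: its top is at z≈0.205, as specified. The eye is near scene (257,181) and top (231,183). Next I measure the eye, the press yaw and the other bar, and check reach.

```bash
python3 - <<'E'
from h import *
from plant import robot
from scipy.spatial.transform import Rotation as Ro
np.set_printoptions(precision=4,suppress=True)
F=pickle.load(open("f0.pkl","rb"));T,S=F["top"],F["scene"]
def dark(f,c,r,frac=.5):
    x,y=c;g=cv2.cvtColor(f["image"],cv2.COLOR_RGB2GRAY)[y-r:y+r+1,x-r:x+r+1].astype(float)
    w=np.clip(g.max()*.75-g,0,None);v,u=np.mgrid[-r:r+1,-r:r+1];w*=(u*u+v*v<=r*r)
    return np.array([x+(w*u).sum()/w.sum(),y+(w*v).sum()/w.sum()])
et=dark(T,(231,183),4);es=dark(S,(257,181),5)
print("eye px",et,es,"planes",on_plane(T,[et],.147),on_plane(S,[es],.147),"tri",tri(T,et,S,es))
# head top
Z=np.full((384,512),0.)
X,px=cloud(T,(170,250,135,240));Z[px[:,1],px[:,0]]=X[:,2]
Z=cv2.medianBlur(Z.astype(np.float32),5)
sat=cv2.cvtColor(T["image"],cv2.COLOR_RGB2HSV)[...,1]
def rect(m,z):
    m=cv2.morphologyEx(m.astype(np.uint8),cv2.MORPH_OPEN,np.ones((5,5)))
    n,l,st,c=cv2.connectedComponentsWithStats(m);i=1+st[1:,4].argmax()
    v,u=np.nonzero(l==i);P=on_plane(T,np.c_[u,v],z)[:,:2]*1000
    return cv2.minAreaRect(np.float32(P)),st[i]
print("head",rect((Z>.148)&(Z<.17)&(sat<90),.158))
print("base",rect((Z>.006)&(sat<90),.015))
# red catch tab, both views: high red blob
for n,b in(("top",(178,200,145,190)),("scene",(280,312,130,170))):
    f=F[n];h=cv2.cvtColor(f["image"],cv2.COLOR_RGB2HSV);m=((h[...,0]<8)|(h[...,0]>172))&(h[...,1]>130)&(h[...,2]>60)
    q=np.zeros_like(m);x0,x1,y0,y1=b;q[y0:y1,x0:x1]=m[y0:y1,x0:x1]
    v,u=np.nonzero(q);print(n,"red",u.min(),u.max(),v.min(),v.max(),len(u))
    X,px=cloud(f,b);k=q[px[:,1],px[:,0]]&(X[:,2]>.18)&(X[:,2]<.225);print(np.median(X[k],0),k.sum())
X,px=cloud(T,(362,410,225,255));k=X[:,2]>.15;print("bigbar",X[k].min(0),X[k].max(0),np.median(X[k],0))
E
```

```text
eye px [229.7816 183.0631] [257.3249 180.9347] planes [[ 0.5545 -0.0072  0.147 ]] [[ 0.5556 -0.0086  0.147 ]] tri (array([ 0.5547, -0.0071,  0.145 ]), np.float64(4.8188924910127806e-06))
head (((580.1370849609375, 59.27406311035156), (63.35163879394531, 133.05770874023438), 82.50345611572266), array([ 192,  146,   28,   53, 1015], dtype=int32))
base (((553.9413452148438, 50.239219665527344), (151.40968322753906, 220.35914611816406), 73.7857666015625), array([ 183,  146,   57,   79, 3144], dtype=int32))
top red 183 191 156 177 94
[0.6016 0.0926 0.2113] 24
scene red 285 304 138 163 189
[0.6058 0.0923 0.2017] 72
bigbar [ 0.4071 -0.4137  0.1694] [ 0.4379 -0.38    0.256 ] [ 0.4231 -0.3891  0.247 ]
```

```bash
python3 - <<'E'
from h import *
from plant import robot
np.set_printoptions(precision=4,suppress=True)
T=pickle.load(open("f0.pkl","rb"))["top"]
q=on_plane(T,[(234.5,154.5),(223.2,224.5),(182.8,217.4)],.02)[:,:2]
print(q,[np.degrees(np.arctan2(*(a-b)[::-1])) for a,b in((q[0],q[1]),(q[2],q[1]))],np.linalg.norm(np.diff(q,axis=0),axis=1))
psi=-.14;c,s=np.cos(psi),np.sin(psi)
hub=np.array([.5555,-.0085,.125])
def ik(p,o):
    r=robot.inverse_kinematics(p,o);return None if r is None else np.array(r)
for y in(psi,psi+np.pi):
    print("pick",ik([.45,-.30,.1645],[np.pi,0,y]),"up",ik([.45,-.30,.37],[np.pi,0,y]),"eye",ik([.5555,-.0085,.37],[np.pi,0,y]),"cat",ik([.6,.0925,.2],[np.pi,0,y]))
    for L in(0,.3,.6,.9,1.05):
        g=hub+.1225*np.array([-np.sin(L)*c,-np.sin(L)*s,np.cos(L)])
        o=[]
        for a in(0,.2,.4,.6,.8,1.):
            d=np.array([np.sin(a)*c,np.sin(a)*s,-np.cos(a)])
            o.append(int(ik(g+.008*d,[np.pi,-a if abs(y)<1 else a,y]) is not None))
        print(L,o)
E
```

```text
[[ 0.6451 -0.0136]
 [ 0.4491  0.0116]
 [ 0.4654  0.1241]] [np.float64(-7.326911564236602), np.float64(81.71698314687686)] [0.1977 0.1136]
pick [ 0.6009  0.3402 -0.1125  1.9313  0.0489  0.8727 -1.2474] up [ 0.6393  0.1664 -0.1505  1.6637  0.0257  1.3134 -1.2265] eye [ 0.3995  0.2314 -0.5606  1.6141  0.1258  1.3324 -1.8897] cat [ 0.2337  0.4701 -0.62    1.7218  0.3085  1.0489 -2.2015]
0 [1, 1, 1, 1, 0, 1]
0.3 [1, 1, 1, 1, 0, 0]
0.6 [1, 1, 1, 1, 0, 0]
0.9 [1, 1, 1, 0, 0, 0]
1.05 [1, 1, 1, 0, 0, 0]
pick [ 1.0583  0.4251 -0.6985  1.9057  0.3371  0.9302  1.6295] up [ 1.0855  0.223  -0.6906  1.6402  0.1456  1.3307  1.8031] eye [ 0.6639  0.3035 -0.921   1.6011  0.2459  1.3595  1.1437] cat [ 0.4107  0.5534 -0.895   1.7121  0.4757  1.1093  0.801 ]
0 [1, 1, 1, 1, 1, 1]
0.3 [1, 1, 1, 1, 1, 0]
0.6 [1, 1, 1, 1, 0, 0]
0.9 [1, 1, 1, 1, 0, 0]
1.05 [1, 1, 1, 0, 0, 0]
```

```bash
cat >> h.py <<'E'
PSI=-.134;DOWN=[np.pi,0,PSI+np.pi]
def snap(robot,tag,crops,s=4):
    F={n:robot.grab_frame(n) for n in("scene","top")};pickle.dump(F,open(tag+".pkl","wb"))
    I=[]
    for n,(x0,x1,y0,y1) in crops:
        I.append(cv2.resize(cv2.cvtColor(F[n]["image"],cv2.COLOR_RGB2BGR)[y0:y1,x0:x1],None,fx=s,fy=s,interpolation=cv2.INTER_CUBIC))
    h=max(i.shape[0] for i in I)
    cv2.imwrite(f"pics/{tag}.png",np.hstack([cv2.copyMakeBorder(i,0,h-i.shape[0],0,4,0) for i in I]));return F
E
python3 - <<'E'
from h import *
from plant import robot
np.set_printoptions(precision=4,suppress=True)
p=robot.sense()["tcp_pos"]
robot.move_straight([p[0],p[1],.36],vel=.2)
robot.grip(.5,40)
robot.goto([.45,-.30,.36],DOWN)
print(robot.sense()["t"],robot.sense()["tcp_pos"],robot.sense()["opening"])
print(robot.move_straight([.45,-.30,.1645],vel=.1,contact_N=6))
robot.grip(0,60)
s=robot.sense();print(s["t"],s["tcp_pos"],s["opening"],s["gripper_force"],s["wrist_force"])
E
```

```text
2.9917 [ 0.4496 -0.301   0.36  ] 0.5030630066503795
False
5.4083 [ 0.4503 -0.3002  0.165 ] 0.2644914730449817 58.561522364616394 [ 0.6041 -0.517   2.515 ]
```

```bash
python3 - <<'E'
from h import *
from plant import robot
np.set_printoptions(precision=4,suppress=True)
robot.move_straight([.45,-.30,.37],vel=.15)
robot.goto([.5555,-.0085,.37],DOWN)
robot.move_straight([.5555,-.0085,.317],vel=.1)
s=robot.sense();print(s["t"],s["tcp_pos"],s["opening"],s["wrist_force"])
snap(robot,"ins1",[("scene",(215,305,110,210)),("top",(190,290,140,240))])
E
```

```text
8.7917 [ 0.5559 -0.0087  0.3174] 0.26259108125804886 [-0.7623  0.6761 -2.4924]
```

View pics/ins1.png

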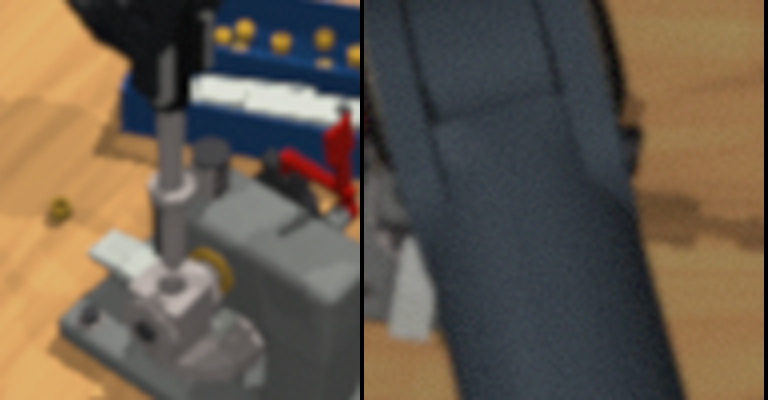

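Scene view: the bar hangs upright, its shank centred at full-frame column ≈258.2 and its foot near (258,177). The eye mouth is at about (258,181.7). The top view is blocked by the arm. I check these pixels against projections.

```bash
python3 - <<'E'
from h import *
np.set_printoptions(precision=3,suppress=True)
S=pickle.load(open("ins1.pkl","rb"))["scene"]
K=np.array([[S["fx"],0,S["cx"]],[0,S["fy"],S["cy"]],[0,0,1]])
def proj(p): return cv2.projectPoints(np.float64(p).reshape(-1,1,3),cv2.Rodrigues(np.array(S["R"]))[0],np.array(S["t"]),K,np.float64(S["dist_coeffs"]))[0].reshape(-1,2)
x,y=.5559,-.0087
P=[[x,y,z] for z in(.147,.165,.19,.225,.26,.29)];print(np.c_[proj(P)])
print("per mm",(proj([[x+.001,y,.19],[x,y+.001,.19]])-proj([[x,y,.19]])))
g=cv2.cvtColor(S["image"],cv2.COLOR_RGB2GRAY)
for r in list(range(136,155,3))+list(range(160,187)): print(r,g[r,246:272])
E
```

```text
[[257.409 181.026]
 [257.417 175.926]
 [257.427 168.584]
 [257.442 157.765]
 [257.458 146.265]
 [257.472 135.82 ]]
per mm [[ 0.382  0.177]
 [ 0.236 -0.285]]
136 [ 40  36  35  35  35  34  32  39  51  57  49  32  16  14  15  21  39  60
  70  69  73  82  92 103 111 115]
139 [41 36 33 36 36 35 35 44 65 80 83 85 90 88 77 57 40 34 37 36 37 37 37 36
 36 39]
142 [55 50 42 40 39 38 36 46 71 85 91 93 92 90 80 59 40 38 35 37 35 37 36 36
 38 37]
145 [126 127 127 127 126 124 122 112  97  92  95  95  93  90  81  66  52  51
  59  64  68  68  68  66  63  54]
148 [112 115 117 120 125 128 131 127 109  94  95  96  94  93 106 122 110  84
  73  72  72  73  73  74  73  70]
151 [165 163 154 149 149 144 129 116 101  93  94  97  95  94 102 108 100  81
  66  59  61  63  62  55  49  55]
154 [162 163 165 166 165 166 169 163 131 101  94  97  95  94 109 138 143 123
  99  90  89  90  76  59  54  65]
160 [170 170 173 172 170 158 124  93  91 105 120 129 127 122 116 103  91  91
  91  91  92  99 110 117 124 131]
161 [169 169 169 168 166 156 125  87  77  86  95  98  97  94  92  89  89  90
  92  93 100 113 126 131 133 1
[... 2078 characters left out ...]

 157 157 154 142 123  99  80  78]
181 [ 89 127 160 173 178 181 179 164 128  97  90  91  91  86  93 123 152 161
 159 154 141 124 120 102  81  74]
182 [ 87 109 137 160 174 180 176 160 130 103  93  90  90  96 111 141 166 172
 164 145 118 104 113 107  88  73]
183 [ 87  90 107 129 152 165 156 140 126 123 118 112 115 128 152 169 179 173
 153 121  97  93 110 110  90  71]
184 [ 87  88  96 110 123 133 129 124 127 144 153 157 160 166 177 182 177 156
 124  97  85  88 104 106  84  66]
185 [ 89  94 101 114 117 117 116 115 121 136 153 168 178 180 183 178 158 125
  98  86  83  86  94  92  75  63]
186 [ 89  91  96 103 105 110 114 113 112 124 152 173 180 182 177 159 127  99
  85  83  83  84  84  79  74  71]
```

The bar is aligned with the eye to about 1 mm, so I lower it guarded.

```bash
python3 - <<'E'
from h import *
from plant import robot
np.set_printoptions(precision=4,suppress=True)
for z in(.295,.275,.2375):
    r=robot.move_straight([.5555,-.0087,z],vel=.06,contact_N=8)
    s=robot.sense();print(r,s["t"],s["tcp_pos"],s["wrist_force"],s["torque"])
    if r: break
snap(robot,"ins2",[("scene",(215,305,110,210)),("top",(190,290,140,240))])
E
```

```text
False 9.4083 [ 0.5551 -0.0086  0.2945] [ 0.6898 -0.1884 -2.6392] [ 0.079   0.1382 -0.0258]
False 9.8917 [ 0.5552 -0.0085  0.2743] [-1.5408  0.5608 -3.8709] [0.4293 0.4644 0.0094]
True 10.4667 [ 0.5553 -0.0085  0.2401] [-1.163  -0.5301  5.8397] [-0.0354  0.416   0.016 ]
```

View pics/ins2.png

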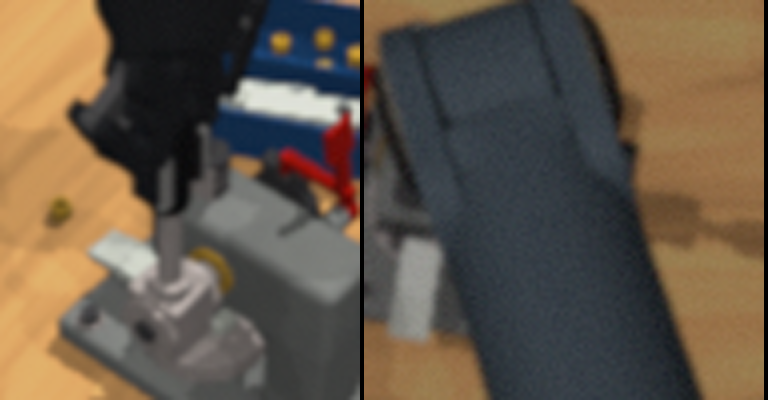

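The bar is seated: contact came at z=0.240 as predicted, and the collar sits on the hub at crop (170,285). Now I release it and flip the catch.

```bash
python3 - <<'E'
from h import *
from plant import robot
np.set_printoptions(precision=4,suppress=True)
robot.sleep(.3)
robot.grip(.55);robot.sleep(.3)
robot.move_straight([.5555,-.0087,.325],vel=.15)
ex=np.array([np.cos(PSI),np.sin(PSI),0]);piv=np.array([.6155,.0925,.149])
def tcp(th,back=0): # finger's front lower corner at the tab's front face
    n=50*np.sin(th)-4*np.cos(th)-11-back; h=50*np.cos(th)+4*np.sin(th)
    return piv+ex*n/1000+np.array([0,0,h/1000+.011])
a=tcp(-.22,18);robot.goto([a[0],a[1],.325],DOWN);robot.grip(0)
robot.move_straight(list(a),vel=.12,contact_N=8)
s=robot.sense();print(s["t"],a,s["tcp_pos"],s["opening"],s["wrist_force"])
snap(robot,"cat0",[("scene",(215,325,90,210)),("top",(170,250,130,210))],3)
E
```

```text
14.3917 [0.5721 0.0984 0.2079] [0.5726 0.0987 0.2088] 0.0005175371469485106 [-0.1021  0.6301 -0.1404]
```

View pics/cat0.png

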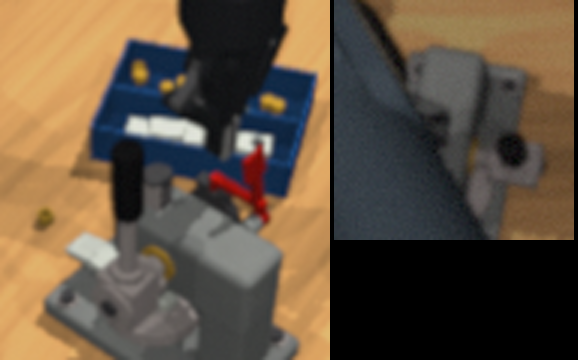

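The bar stands seated in the hub, and the closed fingers are in front of the red tab (crop (222,150) vs tab (255,165)). I push it along the arc.

```bash
python3 - <<'E'
from h import *
from plant import robot
np.set_printoptions(precision=4,suppress=True)
ex=np.array([np.cos(PSI),np.sin(PSI),0]);piv=np.array([.6155,.0925,.149])
def tcp(th,back=0):
    n=50*np.sin(th)-4*np.cos(th)-11-back; h=50*np.cos(th)+4*np.sin(th)
    return piv+ex*n/1000+np.array([0,0,h/1000+.011])
for th in(-.22,0,.25,.5,.7,.85,.97,1.05):
    r=robot.move_straight(list(tcp(th)),vel=.06,contact_N=10)
    s=robot.sense();print(th,r,s["t"],s["tcp_pos"],s["wrist_force"])
    if r: break
a=tcp(.9,40);a[2]+=.04
robot.move_straight(list(a),vel=.12)
robot.move_straight([a[0],a[1],.325],vel=.15)
snap(robot,"cat1",[("scene",(215,325,90,210)),("top",(170,250,130,210))],3)
print(robot.sense()["t"])
E
```

```text
-0.22 False 14.9417 [0.5903 0.0958 0.2077] [-0.0095  0.0942 -0.6462]
0 False 15.275 [0.6012 0.0944 0.2101] [-0.3563  0.4841 -0.1522]
0.25 False 15.6333 [0.6137 0.0927 0.2094] [ 0.5785  0.8059 -0.1664]
0.5 False 15.9917 [0.6254 0.0911 0.2055] [-0.8244 -0.3244 -0.3289]
0.7 False 16.3083 [0.6339 0.0899 0.2004] [-0.4699  0.3089  0.2811]
0.85 False 16.5833 [0.6395 0.0891 0.1956] [-0.4252  0.3378 -0.7441]
0.97 False 16.8333 [0.6435 0.0891 0.1919] [-1.4964  0.6762  3.2408]
1.05 False 17.0833 [0.6438 0.0893 0.1915] [-12.0514  -3.1079  19.3048]
18.625
```

View pics/cat1.png

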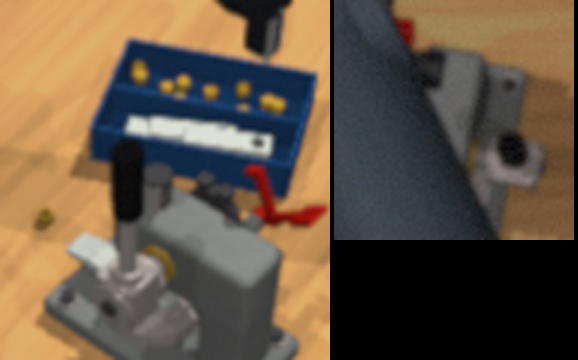

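The catch is fully back, with its tab now at crop (300,213) and the end stop felt. The bar is still seated. I regrasp and pull along the arc.

```bash
cat >> h.py <<'E'
HUB=np.array([.5553,-.0086,.125])
def pull(L,a):
    c,s=np.cos(PSI),np.sin(PSI)
    g=HUB+.1225*np.array([-np.sin(L)*c,-np.sin(L)*s,np.cos(L)])
    return list(g+.008*np.array([np.sin(a)*c,np.sin(a)*s,-np.cos(a)])),[np.pi,a,PSI+np.pi]
E
python3 - <<'E'
from h import *
from plant import robot
np.set_printoptions(precision=4,suppress=True)
p,o=pull(0,0)
robot.goto([p[0],p[1],.335],DOWN);robot.grip(.55)
print(robot.move_straight(p,vel=.1,contact_N=6))
robot.grip(0,40)
s=robot.sense();print(s["t"],s["tcp_pos"],s["opening"],s["gripper_force"],s["wrist_force"])
for L in np.arange(.1,.85,.1):
    p,o=pull(L,.4*L)
    robot.move_straight(p,vel=.08,attitude=o)
    s=robot.sense();f=np.array(s["wrist_force"]);print(round(L,2),s["t"],s["tcp_pos"],f,s["opening"])
    if np.linalg.norm(f)>50: break
snap(robot,"pul",[("scene",(205,315,100,220)),("top",(170,250,130,230))],3)
E
```

```text
False
21.0917 [ 0.5557 -0.0086  0.2402] 0.27222936137851234 39.021576046943665 [-0.8232 -0.4699  3.7033]
0.1 21.3917 [ 0.5451 -0.007   0.2403] [4.1143 0.4034 5.8259] 0.2693574399003733
0.2 21.6917 [ 0.5333 -0.0052  0.2385] [ 1.9524 -0.395   6.7429] 0.2700231949409407
0.3 21.9917 [ 0.5216 -0.0036  0.2356] [0.367  0.4033 9.039 ] 0.26890411834137906
0.4 22.2917 [ 0.5106 -0.0021  0.2315] [-0.1148 -0.0573  9.0705] 0.2715010263670923
0.5 22.5917 [ 0.4997 -0.0006  0.2261] [-0.5093  0.3965  9.5164] 0.2754633490636713
0.6 22.8917 [0.4912 0.0006 0.2208] [-0.6461 -0.8611 14.4144] 0.27014182581736046
0.7 23.1917 [0.4819 0.002  0.2138] [-2.8142 -0.5819 16.4692] 0.2708607375588601
0.8 23.4917 [0.4728 0.0032 0.2051] [-4.2581 -1.3837 15.7824] 0.2692192960891933
```

View pics/pul.png

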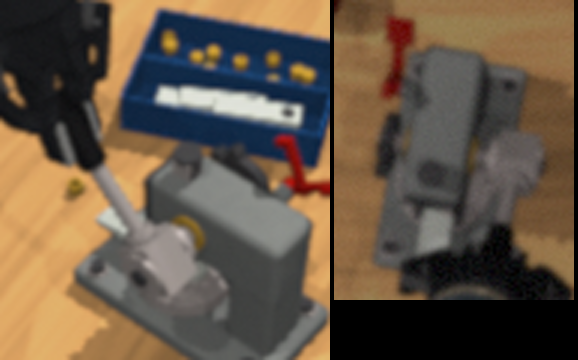

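The lever is coming over, the collar is still on the hub, and the catch is still back. I pull on to the stop.

```bash
python3 - <<'E'
from h import *
from plant import robot
np.set_printoptions(precision=4,suppress=True)
for L in np.arange(.85,1.2,.04):
    a=.4*min(L,.95);p,o=pull(L,a)
    try: robot.move_straight(p,vel=.06,attitude=o)
    except robot.IKError as e: print("IK",L,e);break
    s=robot.sense();f=np.array(s["wrist_force"])
    c,sn=np.cos(PSI),np.sin(PSI)
    g=np.array(s["tcp_pos"])-.008*np.array([np.sin(a)*c,np.sin(a)*sn,-np.cos(a)])-HUB
    d=-(g[0]*c+g[1]*sn);La=np.arctan2(d,g[2]);Ft=f@np.array([c*np.cos(La),sn*np.cos(La),np.sin(La)])
    print(round(L,2),s["t"],"Lact",La,"r",np.hypot(d,g[2]),f,"tang",Ft,s["opening"])
    if Ft>32: break
robot.sleep(.5);s=robot.sense();print(s["t"],s["tcp_pos"],s["wrist_force"],s["gripper_force"])
snap(robot,"end",[("scene",(205,315,100,220)),("top",(170,250,130,230))],3)
E
```

```text
0.85 23.8417 Lact 0.8239934483070471 r 0.1225184966820897 [-6.4162 -0.0723 17.0371] tang 8.190060916612564 0.27130346401023053
0.89 24.0917 Lact 0.8645075469322988 r 0.1222988704153875 [-5.7421 -1.0131 17.4712] tang 9.686189779070299 0.2701548000823948
0.93 24.3417 Lact 0.9050607263492614 r 0.12208260857642607 [-3.9508  0.4864 16.309 ] tang 10.368001311178505 0.2671562599674615
0.97 24.5917 Lact 0.9445461570257956 r 0.12180194760312883 [-3.5697 -0.492  15.338 ] tang 10.392411069691438 0.2672995967592517
1.01 24.8417 Lact 0.9843177223148231 r 0.12153654416620198 [-2.2918 -0.4683 14.4158] tang 10.784481923798202 0.2716675397636707
1.05 25.0917 Lact 1.0248613490562561 r 0.12131374744840354 [-1.5866 -0.3476 12.1538] tang 9.594897391569306 0.2684536573548876
1.09 25.3417 Lact 1.0659933859463304 r 0.12110493913726812 [ 0.3541 -0.045  10.5143] tang 9.375511812095786 0.2755852991850351
1.13 25.5917 Lact 1.1067933090648425 r 0.12094559301535897 [ 0.2633 -0.6834 11.5525] tang 10.488627138034486 0.2717789249793911
1.17 25.8417 Lact 1.147646732545862 r 0.12082869359686337 [-0.6599 -1.1525 11.0937] tang 9.909895999395307 0.2707929207028714
26.3417 [0.4492 0.0066 0.1673] [ 0.6974 -1.2135 10.6309] 40.784427523612976
```

View pics/end.png

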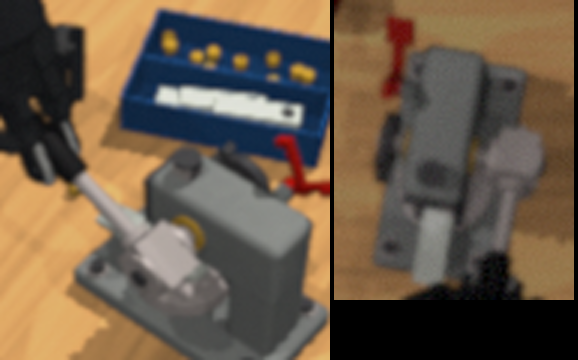

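The bar angle reads about 1.15 without a clear stop, so I check the bar angle and ram drop in the images.

```bash
python3 - <<'E'
from h import *
np.set_printoptions(precision=4,suppress=True,linewidth=200)
E=pickle.load(open("end.pkl","rb"));P=pickle.load(open("pul.pkl","rb"));F0=pickle.load(open("cat1.pkl","rb"))
ex=np.array([np.cos(PSI),np.sin(PSI),0]);ey=np.array([-np.sin(PSI),np.cos(PSI),0])
def vplane(f,px,o):
    R,t=np.array(f["R"]),np.array(f["t"]);c=-R.T@t;d=rays(f,px)@R
    X=c+d*(((o-c)@ey)/(d@ey))[:,None]-o;return np.c_[X@ex,X[:,2]]
q=vplane(E["scene"],[(234.3,161.7),(245,172.7),(226.7,153.3)],HUB);print("shaft",q,"ang",np.arctan2(-q[:,0],q[:,1]),np.arctan2(-(q[2]-q[1])[0],(q[2]-q[1])[1]))
# vertical shift of ram top between frames
g=[cv2.cvtColor(f["scene"]["image"],cv2.COLOR_RGB2GRAY).astype(np.float32) for f in(F0,P,E)]
pic=np.hstack([cv2.resize(cv2.cvtColor(f["scene"]["image"],cv2.COLOR_RGB2BGR)[138:192,228:288],None,fx=4.4,fy=4.4,interpolation=cv2.INTER_CUBIC) for f in(F0,P,E)])
cv2.imwrite("pics/ram.png",np.clip(pic*1.5,0,255).astype(np.uint8))
E
```

```text
shaft [[-0.0696  0.0392]
 [-0.037   0.0238]
 [-0.0925  0.0523]] ang [1.0573 1.0002 1.0563] 1.0958731755434017
```

View pics/ram.png

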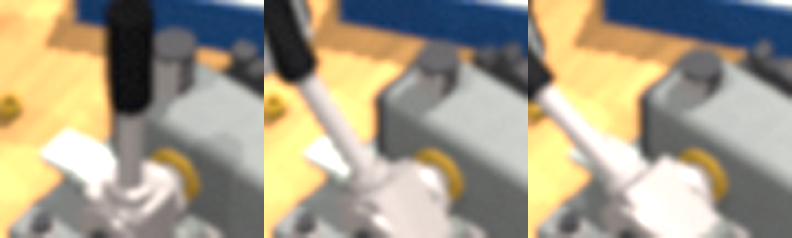

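The ram top has dropped about 4.8 px (roughly 14–16 mm) and the bar stands at about 1.06–1.1. The bush therefore looks home, and the pads seem to slip at 40 N. I grip harder and pull slightly more, expecting the force to rise.

```bash
python3 - <<'E'
from h import *
from plant import robot
np.set_printoptions(precision=4,suppress=True)
robot.grip(0,110);robot.sleep(.2)
c,sn=np.cos(PSI),np.sin(PSI)
for L in(1.17,1.19,1.21,1.23,1.25,1.27):
    a=.38;p,o=pull(L,a)
    try: robot.move_straight(p,vel=.05,attitude=o)
    except robot.IKError as e: print("IK",L,e);break
    s=robot.sense();f=np.array(s["wrist_force"])
    g=np.array(s["tcp_pos"])-.008*np.array([np.sin(a)*c,np.sin(a)*sn,-np.cos(a)])-HUB
    d=-(g[0]*c+g[1]*sn);La=np.arctan2(d,g[2]);Ft=f@np.array([c*np.cos(La),sn*np.cos(La),np.sin(La)])
    print(L,s["t"],"Lact",La,f,"tang",Ft,s["opening"],s["gripper_force"])
    if Ft>35: break
robot.sleep(.5);s=robot.sense();print(s["t"],s["wrist_force"],s["gripper_force"])
E
```

```text
1.17 27.1083 Lact 1.1466863476683256 [-2.2816  0.0997 13.273 ] tang 11.161077399335737 0.2561972674844096 106.83591485023499
1.19 27.3583 Lact 1.1634324378059104 [-5.8671 -0.2895 19.3962] tang 15.520600778629667 0.2578632305504859 107.55208611488342
1.21 27.6083 Lact 1.1861590689706363 [-0.0177 -1.0504 13.6234] tang 12.674068498956439 0.2542002983384734 107.20067024230957
1.23 27.8583 Lact 1.2039407005679195 [-5.4774 -0.5512 20.7715] tang 17.468698665666114 0.25642510133970686 108.58284831047058
1.25 28.1083 Lact 1.2207555723613739 [-10.25    -0.0953  27.3079] tang 22.17268552487609 0.2544543553678415 109.73443508148193
1.27 28.3583 Lact 1.2410438444431802 [-3.0372 -0.6805 19.6531] tang 17.649030120645747 0.257613685922908 108.47631812095642
28.8583 [-3.5481 -0.3013 19.6771] 108.51023554801941
```

The force now rises in stick-slip steps, so the bar is stopped and the hold is firm and steady at about 18 N. One last look.

```bash
python3 - <<'E'
from h import *
from plant import robot
snap(robot,"fin",[("scene",(205,315,100,220)),("top",(170,250,130,250))],4)
for i in range(3):
    robot.sleep(.4);s=robot.sense();print(s["t"],s["wrist_force"],s["gripper_force"],s["opening"])
E
```

```text
29.3583 [-2.26342071 -0.69160261 19.52847212] 108.51012468338013 0.2563847532331849
29.7583 [-3.86362255  0.24017527 20.0988984 ] 108.51037859916687 0.2542980899798269
30.1583 [-3.60985348 -1.49807713 19.82915943] 108.51006388664246 0.26007719642248917
```

View pics/fin.png

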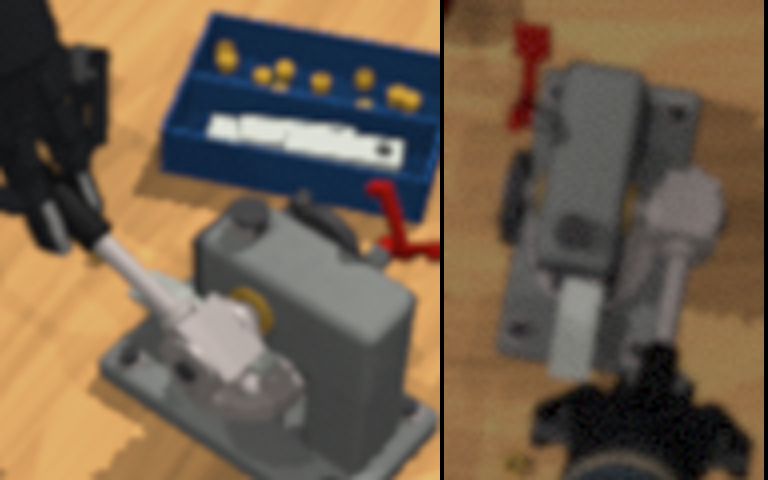

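The last picture shows the bar at the same angle as before (grip edge ≈90 mm from the axis, so the collar is on the hub). The ram is down and the catch is back. I hand in.

```bash
python3 -c "
from plant import robot
print(robot.close_job())"
```

```text
the job is handed in; nothing more can be done
None
```

I handed the job in with the bar seated in the hub, the catch flipped back and the lever held at its stop with a steady pull of about 18 N. The bush should be fully home, but that is inferred from the bar's angle, the ram's drop and the stop, because I couldn't see the bush itself, and the hand-in returned no verdict.

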